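# Try the new brake on the vice dolly

## Robot

A 6-joint arm with a two-finger parallel gripper is mounted at the origin on the work surface. World frame = base frame: x ahead of the robot, y to its left, z up, the work surface at z = 0. Lengths are in m, angles in rad, forces in N, time in s.
With the tool pointing down it reaches from about 0.3 to 0.825 m from the base axis. Payload 5.4 kg.
Tool frame: the origin (TCP) lies at the very end of the fingers, on their centre line; the grasp point (between the pads) lies 19 mm behind it; z points along the fingers, y is the line along which they close (so a half turn about z gives the same grasp; the last joint's range is limited). The gripper opens to 92 mm and grips with 3 to 60 N. Pads are 20 mm wide; open, the fingers measure 128 mm over their backs; the gripper's body (75 mm by 189 mm) begins 69 mm behind the grasp point.
Start: joints at [-1.54, 0.158, 1.597, -0, 1.386, -0.21], TCP at [0.137, -0.558, 0.215] pointing down, gripper open.
Joint ranges: [-2.91, 2.91], [-0.94, 2.29], [0.18, 2.7], [-1.29, 4.43], [0.17, 2.64], [-3, 3]. Speed limits (rad/s): [2.57, 2.57, 3.14, 3.14, 3.14, 3.14].

## Interface

Orientations are given as a rotation vector (axis times angle).
In Python, from workcell import bot gives the robot as it stands. Calls block until the motion is done:
- bot.goto(position, orientation): joint-space move of the TCP to a pose.
- bot.line_to(position, rot=None, max_speed=0.15): straight line of the TCP; rot=None keeps the orientation; max_speed is the mean speed in m/s.
- bot.set_joints(angles): joint-space move.
- bot.set_gripper(opening, newtons=None): opening from 0.0 (shut) to 1.0 (fully open); newtons is the grip in N (None keeps the last); returns when the fingers have stopped.
- bot.hold(seconds).
- bot.inverse_kinematics(position, orientation): joint angles nearest the present ones, or None.
- bot.read_camera(name): name is "scene" or "top" or "wrist"; returns a dict with "pixels" (420x560x3 uint8, blue, green, red), "fx", "fy", "cx", "cy" (pixels), "k1" (the pictures are not rectified: a ray, as slopes to the right and down, at radius r is drawn at 1 + k1 r^2 times it, then the intrinsics apply), "R" (3x3) and "t" (3): a world point X has camera coordinates R X + t. Camera axes: x right, y down, z forward; pixel columns grow to the right and rows downward; lengths in m; the calibration is good to about 2 mm. A picture is of the moment at which its call begins. There is no depth.
A pose or a line that the arm cannot do raises bot.MotionError and nothing moves.
- bot.job_done(): hands the job in; it is judged then, once.
Readings, each from a call of its own:
- bot.current_clock(): time.
- bot.current_joints(): joint angles.
- bot.current_joint_vel(): joint speeds.
- bot.current_effort(): joint torques, N m.
- bot.current_ee_pos(): TCP position.
- bot.current_tool_rot(): TCP orientation.
- bot.current_contact_force(): force on the tool from outside, world axes, zero at the start.
- bot.current_ft_torque(): the same for the moment, N m.
- bot.current_opening(): opening from 0.0 (shut) to 1.0 (fully open).
- bot.current_grip_force(): force on a finger pad.
Only numpy, scipy, OpenCV 4.12 (cv2) and the standard library are available. Lean on these libraries where they do the work, as an engineer would, in place of code of your own. Each camera call takes 0.05 s, during which the arm holds its last target. There are 200 camera calls.

## Task

A new brake has been fitted to the dolly that carries the bench vice. Try it out: push its brake lever fully down so that the brake locks, then flick the lever fully back up so that the brake is released. Leave the brake lever of the other dolly, the one with the crate of cutters, as it is.

Things in the scene. Friction and masses are not known exactly. Their poses are not given: they have to be found in the camera images.
- vice_hinge (a point): Mid-point of the lever's hinge axis, 80 mm above the table, 12 mm out from the front edge of the low plywood dolly that carries the green bench vice (deck 300 x 240 mm, top at 110 mm; it stands fast). Axes of the dolly: z up, -x out of its front, the way the lever sticks out, y along the hinge. The vice stands 110 mm or more behind the hinge, up to 230 mm above the table.
- vice_brake (a joint): Brake lever of the vice dolly, rad: 0 = fully up (released, rising outwards 0.675 rad above level), 0.85 = fully down (locked, 0.175 rad below level); elevation = 0.675 minus this value. Hard stops at both ends. The stiff hinge stays where it is left; about 3 to 4 N at the tread moves it either way.
- vice_tread (a point): Centre of the flat steel tread on the end of the vice dolly's lever, 75 mm from the hinge: 34 mm long, 28 wide (along the hinge), 7 thick, on a 12 mm wide stalk. 127 mm above the table when up, 67 when down, with free space around and 45 mm clear below. Press it from above; it can be pinched across its width.
- crate_tread (a point): Centre of the tread on the identical lever of the other dolly, which carries an open wooden crate of steel cutters; to be left alone.

How it is judged:
On the way, in this order (a step that is already met when the one before it is completed fails the run):
1. the vice dolly's brake lever is pushed fully down (value of joint vice_brake above 0.67 rad), for 0.2 s.
2. the vice dolly's brake lever is back fully up (value of joint vice_brake below 0.18 rad), for 0.2 s.
At the end, for the whole second after the job is handed in: The vice dolly's brake lever is back up, within 0.18 rad (10 degrees) of its upper stop, and at rest, and the tread of the crate dolly's lever is within 12 mm of where it was at the start. (On the way the vice dolly's lever has been held down within 0.18 rad of its lower stop for 0.2 s.) (value of joint vice_brake below 0.18 rad and velocity of joint vice_brake between -0.1 and 0.1 rad/s and distance of crate_tread from where it was at the start of the episode below 0.012 m); the robot touches nothing.
It fails at once if the other dolly's brake lever is moved (its tread shifts by more than 12 mm) (distance of crate_tread from where it was at the start of the episode above 0.012 m).
It also fails if it takes over 40 s, if anything falls off the work surface, if the arm or the gripper's body presses on something with over 40 N, if the wrist force passes 120 N, or if a joint passes its speed limit or range.

## Working session

There is one attempt and no reset: what is moved stays moved. The work goes in short steps, each a Python script; the robot and the scene stay as the last script left them, time stands still between calls to the robot, and variables do not carry over. Pictures are saved under pics/ and viewed, at most 10 in all, crops included, and the job is handed in when it is done.

```bash
mkdir -p pics; python3 - <<'E'
from workcell import bot
import cv2
for n in("scene","top"):
    c=bot.read_camera(n); cv2.imwrite(f"pics/{n}0.png",c["pixels"]); print(n,c["fx"],c["k1"],c["R"],c["t"])
print(bot.current_clock(),bot.current_tool_rot())
E
```

```text
scene 531.06372602456 -0.12064550066742634 [[-0.0417107   0.99907725  0.01024048]
 [ 0.78012458  0.03896976 -0.62440932]
 [-0.62423221 -0.0180557  -0.78103018]] [ 0.06548071 -0.37552584  1.5905289 ]
top 400.78503397713143 -0.09171264148125866 [[-4.03796725e-02 -9.99184182e-01  6.72141788e-04]
 [-9.75512308e-01  3.92774529e-02 -2.16409380e-01]
 [ 2.16206429e-01 -9.39422246e-03 -9.76302478e-01]] [0.00694006 0.59591924 0.75498846]
0.1 [-3.11715453e+00 -3.77086273e-01 -2.17947731e-04]
```

View pics/scene0.png

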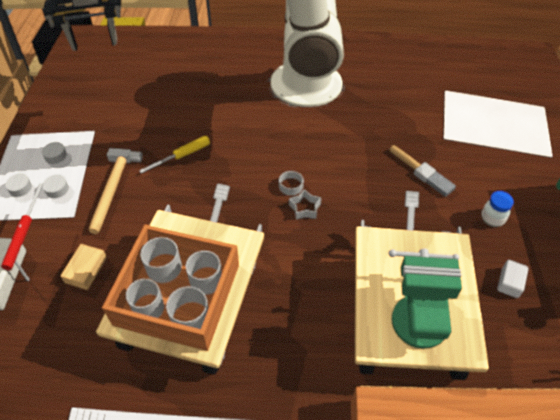

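View pics/top0.png

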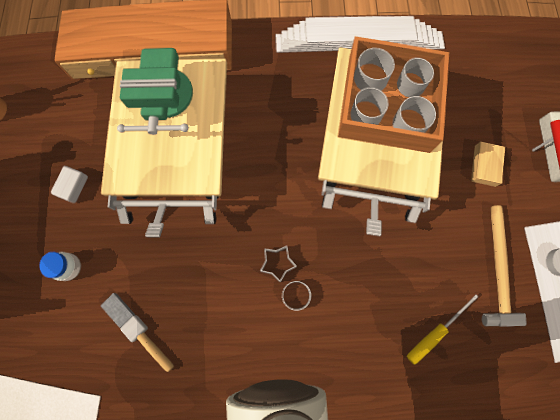

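The scene view shows the vice dolly at right, with its tread near (411,199) and front deck corners near (357,227) and (468,234). In the top view the same tread is near (154,229), with front corners near (102,194) and (221,195). The crate dolly's tread is at about (221,190) in scene and (374,227) in top.

```bash
cat > h.py <<'E'
from workcell import bot
import numpy as np, cv2
def ray(c,p):
    K=np.array([[c["fx"],0,c["cx"]],[0,c["fy"],c["cy"]],[0,0,1.]])
    u=cv2.undistortPoints(np.array([[p]],float),K,np.array([c["k1"],0,0,0,0.]))[0,0]
    R=np.array(c["R"]);t=np.array(c["t"])
    d=R.T@np.array([u[0],u[1],1]);return -R.T@t,d/np.linalg.norm(d)
def plane(c,p,z):
    o,d=ray(c,p);return o+d*(z-o[2])/d[2]
def tri(c1,p1,c2,p2):
    A=np.zeros((3,3));b=np.zeros(3)
    for c,p in((c1,p1),(c2,p2)):
        o,d=ray(c,p);M=np.eye(3)-np.outer(d,d);A+=M;b+=M@o
    return np.linalg.solve(A,b)
E
python3 - <<'E'
from h import *
np.set_printoptions(precision=4,suppress=True)
s=bot.read_camera("scene");t=bot.read_camera("top")
print("tread",tri(s,(411,199),t,(154,229)))
print("crate",tri(s,(221,190),t,(374,227)))
for p in((102,194),(221,195)):print("top corner",plane(t,p,.11))
for p in((357,227),(468,234)):print("scene corner",plane(s,p,.11))
print("t127",plane(t,(154,229),.127),plane(s,(411,199),.127))
a=cv2.resize(t["pixels"][175:250,90:240],None,fx=5,fy=5,interpolation=2)
b=cv2.resize(s["pixels"][170:245,345:495],None,fx=5,fy=5,interpolation=2)[:225]
cv2.imwrite("pics/crops.png",np.vstack([a,b]))
E
```

```text
tread [0.5457 0.2329 0.125 ]
crate [ 0.5343 -0.1833  0.117 ]
top corner [0.6224 0.3454 0.11  ]
top corner [0.6104 0.1074 0.11  ]
scene corner [0.6161 0.1136 0.11  ]
scene corner [0.6236 0.3502 0.11  ]
t127 [0.5454 0.2321 0.127 ] [0.5474 0.2325 0.127 ]
```

View pics/crops.png

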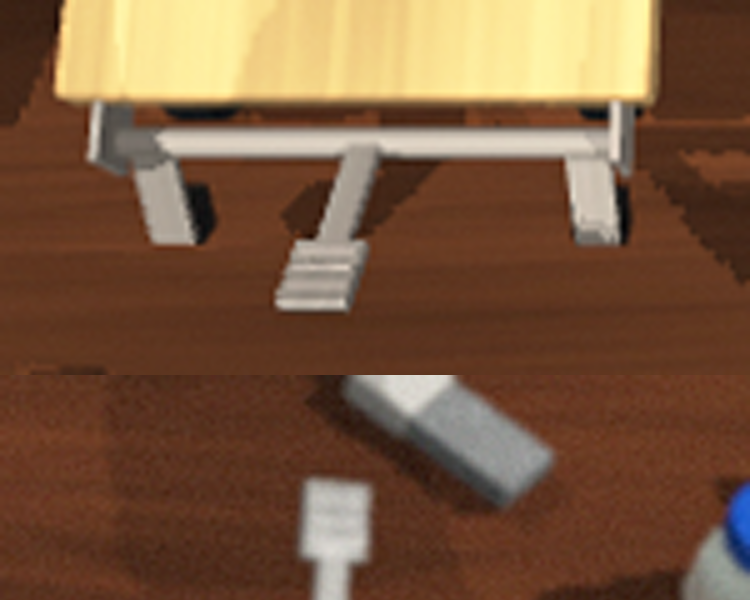

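The crops confirm the treads: the vice tread centre is at about (154.4,230.2) in top and (412.2,199.2) in scene. That puts it near (0.546, 0.232, 0.126), lever up, with a dolly yaw of about -0.04. I'll approach from above and check with the wrist camera.

```bash
cat >> h.py <<'E'
from scipy.spatial.transform import Rotation as Ro
YAW=-0.04
ex=np.array([np.cos(YAW),np.sin(YAW),0])
DOWN=(Ro.from_euler("z",YAW)*Ro.from_euler("x",np.pi)).as_rotvec()
TR=np.array([.5460,.2322,.127])
H=TR+ex*.075*np.cos(.675); H[2]=.080
def tread(q): e=.675-q; return H-ex*.075*np.cos(e)+np.array([0,0,.075*np.sin(e)])
E
python3 - <<'E'
from h import *
np.set_printoptions(precision=4,suppress=True)
p=bot.current_ee_pos(); bot.line_to([p[0],p[1],.30])
bot.goto(TR+[0,0,.12],DOWN)
print(bot.current_joints(),bot.current_clock(),bot.current_ee_pos())
c=bot.read_camera("wrist");cv2.imwrite("pics/w1.png",c["pixels"])
R=np.array(c["R"]);X=R@TR+c["t"];u=X[:2]/X[2];u=u*(1+c["k1"]*(u@u));print(u*[c["fx"],c["fy"]]+[c["cx"],c["cy"]])
E
```

```text
[ 0.1975  0.1854  1.5023 -0.0002  1.4538  1.8093] 4.0417 [0.5463 0.2316 0.2471]
[281.0985 205.9752]
```

View pics/w1.png

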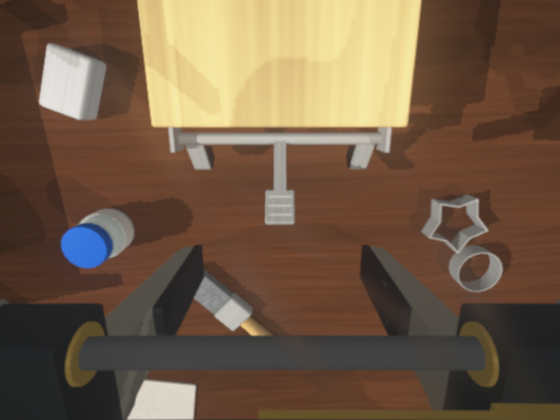

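The wrist view shows the tread at (279.5,207.5) against a prediction of (281,206), about 1 mm off, with the deck edge level in the picture. The estimate is good enough to grasp.

```bash
python3 - <<'E'
from h import *
np.set_printoptions(precision=3,suppress=True)
off=np.array([0,0,-.019])
bot.line_to(TR+off,max_speed=.12)
bot.set_gripper(0.0,25)
print(bot.current_opening()*92,bot.current_grip_force(),bot.current_contact_force())
for q in np.linspace(.1,.85,6):
    bot.line_to(tread(q)+off,max_speed=.06); print(q,bot.current_ee_pos(),bot.current_contact_force())
bot.hold(.3)
print(bot.current_opening()*92,bot.current_clock(),bot.current_contact_force())
c=bot.read_camera("scene")
d=bot.read_camera("wrist")
cv2.imwrite("pics/d1.png",np.hstack([cv2.resize(c["pixels"][150:290,320:500],(514,400)),d["pixels"][100:300,200:343].repeat(2,0).repeat(2,1)]))
E
```

```text
27.53621768738722 25.00105530023575 [-0.707  5.259 -0.183]
0.1 [0.542 0.234 0.102] [1.521 6.569 0.619]
0.25 [0.538 0.234 0.093] [ 3.499  4.901 -0.276]
0.4 [0.534 0.234 0.082] [ 4.306  5.639 -2.106]
0.5499999999999999 [0.532 0.234 0.071] [ 3.976  5.509 -1.34 ]
0.7 [0.532 0.234 0.06 ] [ 5.17   6.874 -1.261]
0.85 [0.533 0.234 0.05 ] [0.618 4.225 6.874]
27.80859639568278 8.625 [1.267 4.838 7.068]
```

View pics/d1.png

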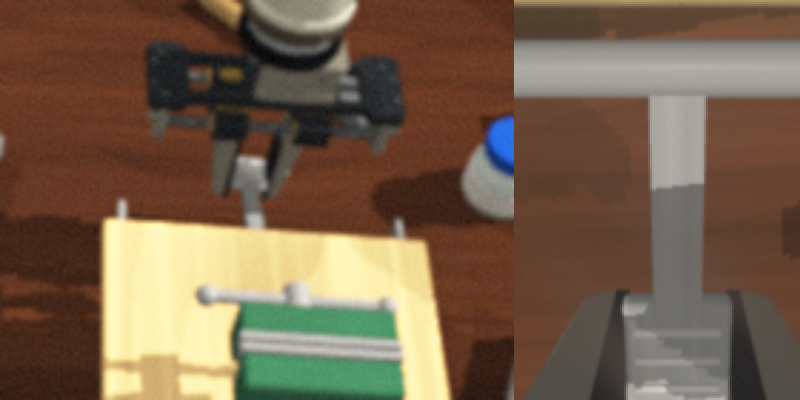

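The tread is still pinched between the pads and the lever is low. The upward force of 7 N suggests the lower stop. I'll push a little further to confirm it, then bring the lever up.

```bash
python3 - <<'E'
from h import *
np.set_printoptions(precision=3,suppress=True)
off=np.array([0,0,-.019])
bot.line_to(tread(.85)+off+[0,0,-.003],max_speed=.04); bot.hold(.4)
print(bot.current_ee_pos(),bot.current_contact_force())
for q in np.linspace(.75,0.0,6):
    bot.line_to(tread(q)+off,max_speed=.06); print(q,bot.current_ee_pos(),bot.current_contact_force())
bot.line_to(tread(0)+off+[0,0,.002],max_speed=.04); bot.hold(.3)
print(bot.current_ee_pos(),bot.current_contact_force(),bot.current_opening()*92,bot.current_clock())
d=bot.read_camera("wrist");c=bot.read_camera("scene")
cv2.imwrite("pics/u1.png",np.hstack([cv2.resize(c["pixels"][150:290,320:500],(514,400)),d["pixels"][100:300,200:343].repeat(2,0).repeat(2,1)]))
E
```

```text
[0.533 0.234 0.049] [-5.091  2.273 20.631]
0.75 [0.532 0.234 0.057] [3.93  6.459 1.759]
0.6 [0.531 0.234 0.067] [3.744 5.857 0.227]
0.45 [0.532 0.234 0.078] [2.208 5.956 0.105]
0.30000000000000004 [0.534 0.234 0.088] [0.788 6.454 0.242]
0.15000000000000002 [0.538 0.234 0.098] [-1.219  6.285 -0.183]
0.0 [0.544 0.233 0.107] [-2.934  7.087  0.611]
[0.545 0.233 0.108] [ 2.047  7.889 -5.728] 27.592809815641186 11.9167
```

View pics/u1.png

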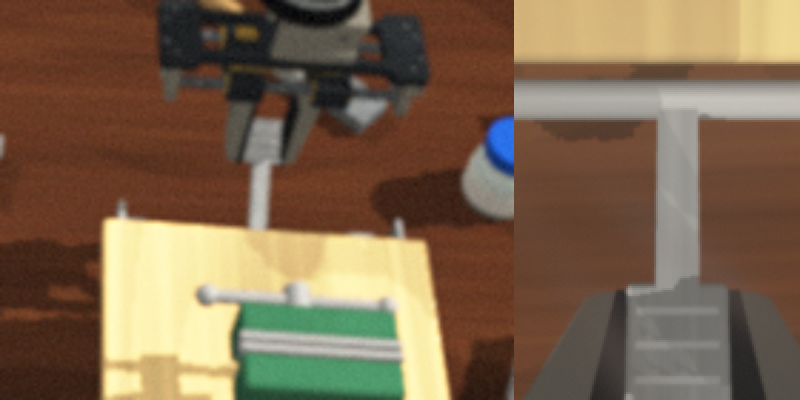

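The lower stop held firm at 20 N, and the lever is now back up against the upper stop, still pinched. I'll release, retreat and check.

```bash
python3 - <<'E'
from h import *
np.set_printoptions(precision=3,suppress=True)
bot.set_gripper(1.0); bot.hold(.2)
bot.line_to(TR+[0,0,.12],max_speed=.12)
d=bot.read_camera("wrist")
bot.line_to(TR+[-.05,-.15,.17],max_speed=.2)
bot.hold(.3)
c=bot.read_camera("scene")
print(bot.current_contact_force(),bot.current_clock())
cv2.imwrite("pics/f1.png",np.hstack([cv2.resize(c["pixels"][150:290,320:500],(514,400)),d["pixels"][100:300,200:343].repeat(2,0).repeat(2,1)]))
E
```

```text
[-0.325 -0.396  0.104] 15.9167
```

View pics/f1.png

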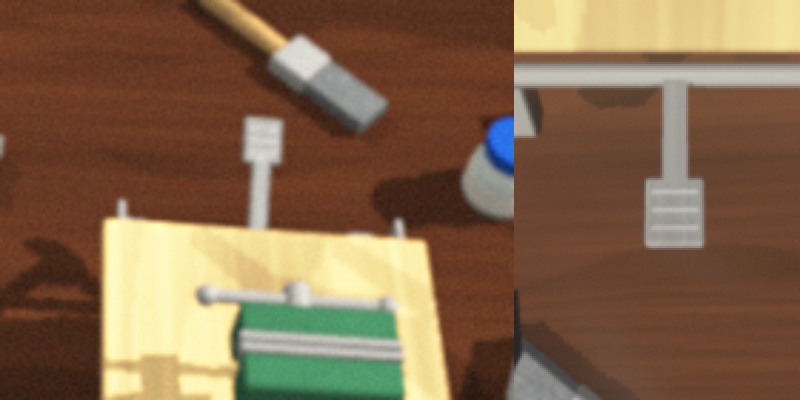

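The tread is back at scene (412,199) and wrist (280,206.5), matching the start, and the robot is clear of everything.

```bash
python3 -c "
from workcell import bot
print(bot.job_done())"
```

```text
the job is handed in; nothing more can be done
None
```

I pushed the vice dolly's brake lever down to its lower stop, brought it back fully up and let go, never touched the crate dolly's lever, and handed the job in at about 16 s; no verdict was returned.

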